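Open the pressure cap of the cement sprayer tank

TASK

Take the cap off the blue pressure tank: without pressing, turn it gently counterclockwise (seen from above) until you feel its ears lean on the first stop, wait there a moment, then press it down and turn it on past the stop until the ears come free in the collar's slots. Never force the stop or press hard (more than about 25 N). Lift the cap off, set it down upright, without dropping it, on the middle of the cork pad, let go, and leave everything else on the bench where it is.

Things in the scene. Friction and masses are not known exactly. Their poses are not given: they have to be found in the camera images.
- cap: Pressure cap, about 0.15 kg: black disc 60 mm across, 10 mm thick; on it a hub 44 mm across up to z = 20 mm; on that a red upright wing bar 60 mm long (along cap x), 14 mm thick (y), z = 20 to 52 mm. Two steel ears at its +x and -x edges, 12 mm wide, 6 mm thick, level with the underside, reach 42 mm from the axis. Origin: centre of the underside, z up along the axis.
- grip (a point): Point on the cap's axis amid the red wing bar, 42 mm above the underside; axes as cap. With the TCP here the fingertips clear the collar, also when pressed. The cap opens counterclockwise seen from above (growing yaw); 67 to 74 degrees bring its ears to the middle of the slots.
- ear (a point): Tip of the cap's +x ear, 42 mm from the axis, 3 mm above the underside; axes as cap. At the start both ears are under the collar's lips and a spring below the cap holds them up against these with about 6 N; the spring adds 1 N per mm pressed and the cap meets solid bottom 7.5 mm down. In the slots it lifts the cap about 4 mm more.
- tank: Blue pressure tank of the cement sprayer, bolted down: 124 mm across, foot 150 mm, steel collar 100 mm across on top. Origin: centre of the underside on the bench. The closed cap sits on its axis, cap underside at tank z = 137.5 mm, cap x axis 67 to 74 degrees clockwise of tank x.
- collar (a point): Centre of the collar's upper edge, tank z = 149.5 mm; axes as tank. Two inward lips, 6 mm thick, with two open slots between them on the tank's +x and -x, each 40 degrees wide, a yellow mark outside. The ears pass up only through the slots: cap x within 8 degrees of tank x. Slightly (2 to 9 degrees) clockwise of the cap's start the ears meet the closed end.
- catch (a joint): First stop: sprung teeth hanging 4 mm below the lips, hidden, met when cap x is 38 to 61 degrees short of tank x. rad, 0 when free, grows as the ears push them counterclockwise, 4 Nm per rad; leant on at 0.03 to 0.11, on top of up to 0.2 Nm rubbing. Cap pressed 5 to 7 mm: the ears go under; 30 degrees beyond the first touch they are past.
- pad: Round cork pad fixed on the bench, 100 mm across, 12 mm thick; origin: centre of its underside.
- last: Bystander: wooden shoe last (foot form), 200 x 52 x 76 mm high, lying on its sole; origin under its middle, toe to +x
- hammer: Bystander: hammer lying flat, handle to -x; origin under its middle
- brush: Bystander: glue brush lying flat, handle to -x; origin under its middle
- cement: Bystander: yellow-labelled cement can, 72 mm across, 100 mm high; origin under its middle
- polish: Bystander: squat red-labelled polish jar, 68 mm across, 50 mm high; origin under its middle
- tape: Bystander: orange tape roll lying flat, 90 mm across, 22 mm high; origin under its middle
- heel: Bystander: black rubber heel block, 65 x 55 x 24 mm; origin under its middle
Things that resemble listed ones, but are neither listed nor needed, are in the scene too. Leave any orange or purple look-alike of the cap alone. What is shaped like the tank but orange or purple is not meant.

How it is judged (in metres and radians):
On the way, in this order (a step that is already met when the one before it is completed fails the run):
1. The cap, not pressed down (underside at least 135.5 mm above the tank's foot), leans on the first stop: catch at 0.03 rad or more for 0.15 s (value of joint catch above 0.03 rad and z of cap in the frame of tank above 0.1355 m), for 0.15 s.
2. The cap is turned past the stop: its x axis within 14 degrees of the tank's, still in the collar (centre within 10 mm, underside below 155 mm) (angle between the x axis of cap and the x axis of tank, either way round below 0.245 rad and horizontal distance between cap and tank below 0.01 m and z of cap in the frame of tank below 0.155 m), for 0.05 s.
At the end, for the whole second after the job is handed in: The cap stands upright (within 4 degrees) and still on the cork pad, its centre within 20 mm of the pad's centre, its underside within 3 mm of the pad's top; the catch is free (horizontal distance between cap and pad below 0.02 m and z of cap in the frame of pad between 0.009 and 0.015 m and angle between cap's own z axis and vertical below 0.07 rad and linear speed of cap below 0.02 m/s and value of joint catch below 0.02 rad); the robot touches nothing.
It fails at once if the first stop is forced: catch beyond 0.11 rad (value of joint catch above 0.11 rad).
It fails at once if the cap is pressed, pulled or wedged in the tank with more than 40 N (contact force between cap and tank above 40 N).
It fails at once if the cap, away from the tank and out of the fingers, moves faster than 0.35 m/s (dropped or thrown) (horizontal distance between cap and tank above 0.06 m and contact force between the fingers and cap below 0.3 N and linear speed of cap above 0.35 m/s).
It fails at once if a bystander is pushed more than 25 mm (distance of any of last, hammer, brush, cement, polish, tape, heel from where it was at the start of the episode above 0.025 m).
It also fails if it takes over 64 s, if anything falls off the work surface, if the arm or the gripper's body presses on something with over 40 N, if the wrist force passes 120 N, or if a joint passes its speed limit or range.

ROBOT

A 6-joint arm with a two-finger parallel gripper is mounted at the origin on the work surface. World frame = base frame: x ahead of the robot, y to its left, z up, the work surface at z = 0. Lengths are in m, angles in degrees, forces in N, time in s.
With the tool pointing down it reaches from about 0.425 to 0.925 m from the base axis. Payload 12.5 kg.
Tool frame: the origin (TCP) lies between the finger pads, 19 mm behind the fingertips; this is the grasp point; z points along the fingers, y is the line along which they close (so a half turn about z gives the same grasp; the last joint's range is limited). The gripper opens to 85 mm and grips with 20 to 120 N. Pads are 22 mm wide; open, the fingers measure 114 mm over their backs; the gripper's body (76 mm by 85 mm) begins 54 mm behind the grasp point. The pads swing forward as they close: fully open they stand 13 mm farther back than shut.
Start: joints at [-75.321, 28.126, 89.318, -0, 62.55, -6.05], TCP at [0.221, -0.585, 0.25] pointing down, gripper open.
Joint ranges: [-177.58, 177.58], [-47.91, 125.51], [2.72, 160], [-65.01, 245.01], [3.68, 167.84], [-153.87, 153.87]. Speed limits (degrees/s): [127.2, 127.2, 159.86, 180, 180, 180].

INTERFACE

Orientations are given as [roll, pitch, yaw] about the fixed x, y, z axes, in that order (R = Rz(yaw) Ry(pitch) Rx(roll)).
In Python, from workcell import get_state, get_image, job_done, find_in, tip_of gives the robot as it stands.
- The arm moves only by the tool step_arm, never from a script. Its argument "motion" is a list of rows, each a list of 3 entries, a list of its own where there are three numbers: the turn, a rotation vector about the world's x, y, z in rad, then the shift along the world's x, y, z in cm, then the opening, from 0 (shut) to 1 (fully open). In form: [[[wx, wy, wz], [x, y, z], claw], ...]. A call has 1 to 5 rows; each row shifts and turns the commanded pose from where the row before left it; what a row does not reach is not made up. A row lasts 1/8 s, in which the tool goes at most 62.5 mm and 10.7 degrees, less where a joint would pass 70% of its speed; a pose out of reach is approached as far as the arm can. A call with a gripper value outside its range is refused whole. The fingers move at their own pace and stop on an object; "force" is the grip in N (left out, the last holds). Time passes only in rows, so rows that do not move let the fingers close. It gives the time, the measured TCP pose, the force, the opening and the grip force at its end, in the units of the state.
- get_state(): the state, without advancing time (a new reading comes with each control period).
- get_image(name): name is "scene" or "top" or "wrist"; returns a dict with "image" (384x512x3 uint8, blue, green, red), "fx", "fy", "cx", "cy" (pixels), "extrinsics" (4x4, takes a point from world to camera coordinates). Camera axes: x right, y down, z forward; pixel columns grow to the right and rows downward; lengths in m; the calibration is good to about 2 mm. A picture is of the moment at which its call begins. There is no depth.
- job_done(): hands the job in; it is judged then, once.
Trained networks look in a picture, given as the dict that the camera call returned (one of the last four; its "shot" number tells which), for a name from the list of things; names that differ only in an ending like _2 or _b are one class to them, and where a whole thing is asked for, a point or a joint stands for the part that bears it (a point fixed in the world has none). Each returns a list of dicts, best first, with "confidence" (0 to 1); they miss things now and then, are a little off and sometimes report something else, mostly with a low value. They report only what shows in the picture. A call takes as long as a camera call. They do not tell look-alikes from the thing itself.
- find_in(picture, target): "pixel" ([column, row] in pixels, amid what is visible of it).
- tip_of(picture, target): "pixel" ([column, row] in pixels: a listed point, or the origin of a listed thing).
The state is a dict: "t": time; "joints": joint angles; "joint_velocities": joint speeds; "effort": joint torques, N m; "ee_pos": TCP position; "ee_rot": TCP orientation; "force": force on the tool from outside, world axes, zero at the start; "torque": the same for the moment, N m; "opening": finger opening in m; "finger_force": force on a finger pad.
Only numpy, scipy, OpenCV 4.12 (cv2) and the standard library are available. Lean on these libraries where they do the work, as an engineer would, in place of code of your own. Each camera call takes 0.05 s, during which the arm holds its last target. There are 200 camera calls.

## Working session

There is one attempt and no reset: what is moved stays moved. The work goes in short steps, Python scripts to look and compute and a tool call to move; the robot and the scene stay as the last step left them, time stands still between calls to the robot, and variables do not carry over. Pictures are saved under pics/ and viewed, at most 10 in all, crops included, and the job is handed in when it is done.

Besides the shell and the picture viewer there is one more tool, called after "Call:" as a command line: name --argument value ..., lists and objects as JSON in quotes. step_arm: Moves the arm, as the interface text tells. Its arguments: {"type":"object","properties":{"motion":{"type":"array","items":{"type":"array"}},"force":{"type":"number"}},"required":["motion"]}

```bash
mkdir -p pics
cat > h.py <<'E'
import numpy as np, cv2
from workcell import *
def ray(p,px):
    E=np.array(p["extrinsics"]);R=E[:3,:3];t=E[:3,3]
    d=R.T@np.array([(px[0]-p["cx"])/p["fx"],(px[1]-p["cy"])/p["fy"],1]);return -R.T@t,d/np.linalg.norm(d)
def tri(rs):
    A=sum(np.eye(3)-np.outer(d,d) for o,d in rs);b=sum((np.eye(3)-np.outer(d,d))@o for o,d in rs)
    x=np.linalg.solve(A,b);return x,[float(np.linalg.norm((np.eye(3)-np.outer(d,d))@(x-o))) for o,d in rs]
def atz(p,px,z):
    o,d=ray(p,px);return o+d*(z-o[2])/d[2]
E
python3 - <<'E'
from h import *
s=get_image("scene");t=get_image("top")
cv2.imwrite("pics/a.png",np.hstack([s["image"],t["image"]])[:, :1024]); 
cv2.imwrite("pics/s.png",s["image"]);cv2.imwrite("pics/t.png",t["image"])
for n in ["cap","grip","ear","tank","collar","pad"]:
  for nm,p in(("s",s),("t",t)):
    print(n,nm,[(np.round(r["pixel"]).tolist(),round(r["confidence"],2)) for r in tip_of(p,n)[:4]])
print(ray(s,[256,192]),ray(t,[256,192]),get_state())
E
```

```text
cap s [([281.0, 223.0], 0.8), ([242.0, 161.0], 0.71), ([229.0, 178.0], 0.59)]
cap t [([278.0, 196.0], 0.68), ([234.0, 197.0], 0.65), ([272.0, 244.0], 0.54)]
grip s [([279.0, 211.0], 0.85), ([242.0, 154.0], 0.81), ([226.0, 166.0], 0.59)]
grip t [([275.0, 245.0], 0.65), ([275.0, 191.0], 0.64), ([237.0, 190.0], 0.59)]
ear s [([279.0, 207.0], 0.76), ([249.0, 167.0], 0.7), ([215.0, 180.0], 0.57)]
ear t [([287.0, 187.0], 0.68), ([240.0, 204.0], 0.61)]
tank s [([339.0, 172.0], 0.95), ([232.0, 207.0], 0.71), ([142.0, 143.0], 0.68)]
tank t [([195.0, 246.0], 0.92), ([273.0, 202.0], 0.87), ([369.0, 254.0], 0.87)]
collar s [([342.0, 144.0], 0.97), ([131.0, 114.0], 0.92), ([229.0, 174.0], 0.88)]
collar t [([193.0, 246.0], 0.85), ([277.0, 195.0], 0.82), ([382.0, 254.0], 0.71)]
pad s [([332.0, 220.0], 0.66)]
pad t [([199.0, 203.0], 0.92)]
(array([1.49365222, 0.12050761, 1.23675588]), array([-0.63147027, -0.13226526, -0.76403613])) (array([ 0.31260203, -0.08113051,  1.61848302]), array([ 0.16094394, -0.00643719, -0.98694256])) {'t': 0.7, 'joints': array([-7.53195227e+01,  2.81260581e+01,  8.93186526e+01, -1.46949809e-03,
        6.25495008e+01, -6.04979106e+00]), 'joint_velocities': array([ 0.11847277, -0.16286589,  0.0333311 , -0.02210606,  0.09480209,
       -0.01861448]), 'effort': array([-1.25235456e-03, -6.18161273e+01, -2.61817700e+01, -1.56397050e-04,
        3.66786080e-04,  4.20243722e-06]), 'ee_pos': array([ 0.2212565 , -0.58453911,  0.25003014]), 'ee_rot': array([1.79994381e+02, 1.90692639e-03, 2.07309456e+01]), 'force': array([-0.57984895, -0.89450797, -0.33985424]), 'torque': array([0.00636594, 0.01125918, 0.01494142]), 'finger_force': 0.0, 'opening': 0.08574172470265705}
```

View pics/s.png

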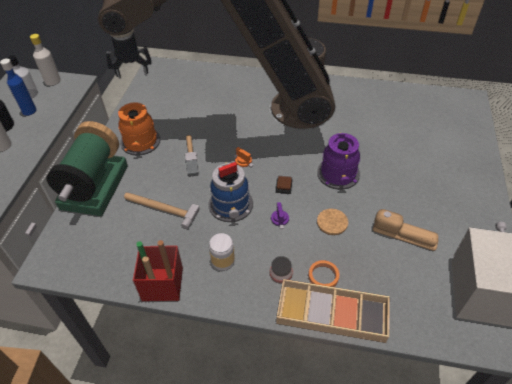

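View pics/t.png

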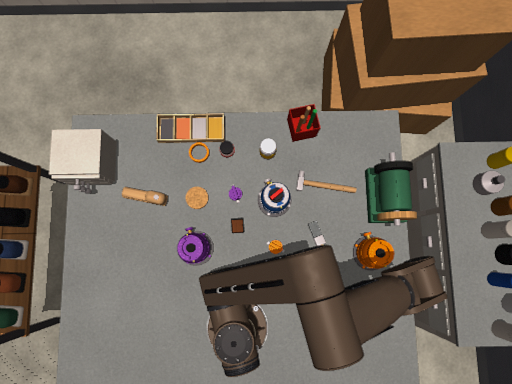

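The blue tank shows at scene (230,190) and top (275,197), with the red wing bar on it. The cork pad is at scene (332,221) and top (197,198). The orange and purple ones are look-alikes. I'll triangulate these points next.

Run:
```python
from h import *
s=get_image("scene");t=get_image("top")
for n,a,b in [("grip",[226,166],[275,191]),("collar",[229,174],[277,195]),("tank",[232,207],[273,202]),("pad",[332,220],[199,203])]:
    def best(p,g):
        r=[x for x in tip_of(p,n) if np.hypot(*(np.array(x["pixel"])-g))<12]; 
        return r[0]["pixel"] if r else g
    pa,pb=best(s,a),best(t,b);x,r=tri([ray(s,pa),ray(t,pb)]);print(n,x.round(4),np.round(r,4),pa,pb)
print(atz(t,[197,198],.012),atz(s,[332,221],.012))
# red bar blob
for nm,p,g in(("s",s,(229,172)),("t",t,(276,195))):
    im=p["image"].astype(int);m=((im[...,2]>110)&(im[...,1]<60)&(im[...,0]<60)).astype(np.uint8)
    n,l,st,c=cv2.connectedComponentsWithStats(m)
    for i in range(1,n):
        if np.hypot(*(c[i]-g))<20 and st[i,4]>8: print(nm,c[i],st[i],cv2.minAreaRect(np.argwhere(l==i)[:,::-1].astype(np.float32)))
```

```text
grip [ 0.552  -0.172   0.1866] [0. 0.] [225.0, 169.0] [276.7, 190.2]
collar [ 0.5443 -0.173   0.1381] [0.0068 0.0068] [228.4, 177.8] [277.9, 193.7]
tank [ 0.5348 -0.1641 -0.0145] [0.0112 0.0112] [235.5, 206.1] [274.8, 201.0]
pad [0.5589 0.1719 0.0137] [0.0068 0.0068] [333.7, 220.7] [197.7, 196.2]
[0.55185681 0.16840286 0.012     ] [0.55835488 0.17338535 0.012     ]
s [227.71929825 166.92982456] [219 163  18   9  57] ((227.3500213623047, 167.05001831054688), (3.4785051345825195, 18.34120750427246), 71.56504821777344)
t [276.05555556 193.31481481] [270 189  13  11  54] ((275.9294128417969, 193.4176483154297), (4.230144023895264, 13.666619300842285), 49.398704528808594)
```

Call:
step_arm --motion '[[[0,0,-0.13],[2,2,4],1],[[0,0,-0.13],[3,4,3],1],[[0,0,-0.13],[3,4,2],1],[[0,0,-0.13],[3,4,2],1],[[0,0,-0.13],[3,4,2],1]]'

```text
t: 1.82
ee_pos: [0.362, -0.4031, 0.3809]
ee_rot: [180.0, -0.0, -16.8]
force: [0.3, -0.5, -0.3]
opening: 0.0852
finger_force: 0.0
```

Call:
step_arm --motion '[[[0,0,-0.13],[3,4,1],1],[[0,0,-0.13],[3,4,1],1],[[0,0,-0.13],[3,4,0],1],[[0,0,-0.13],[3,4,0],1],[[0,0,-0.13],[3,4,0],1]]'

```text
t: 2.45
ee_pos: [0.512, -0.2031, 0.4002]
ee_rot: [-180.0, -0.0, -54.0]
force: [1.7, -0.1, 0.1]
opening: 0.0853
finger_force: 0.0
```

Run:
```python
from h import *
g=get_state();print(g["ee_pos"],g["ee_rot"],g["joints"].round(1))
w=get_image("wrist");cv2.imwrite("pics/w1.png",w["image"]);print(ray(w,[256,192]),w["fx"])
for n in ["cap","grip","ear","tank","collar","pad"]:
    print(n,[(np.round(r["pixel"],1).tolist(),round(r["confidence"],2)) for r in tip_of(w,n)[:4]])
```

```text
[ 0.5120008  -0.20309257  0.40023036] [-1.79995173e+02 -2.12159219e-02 -5.40026322e+01] [-28.5  15.1  86.7  -0.   78.2 115.5]
(array([ 0.55295269, -0.25954349,  0.52553866]), array([-0.15196785,  0.23360185, -0.96038323])) 268.0390645706088
cap [([228.0, 173.7], 0.95), ([318.0, 215.7], 0.58)]
grip [([171.8, 222.2], 0.89), ([323.9, 221.6], 0.79), ([227.9, 177.7], 0.67)]
ear [([230.1, 148.8], 0.91), ([199.3, 222.7], 0.81), ([299.1, 222.6], 0.78)]
tank [([227.0, 326.6], 0.98), ([227.5, 173.9], 0.62), ([479.5, 47.4], 0.59), ([238.1, 156.4], 0.57)]
collar []
pad []
```

View pics/w1.png

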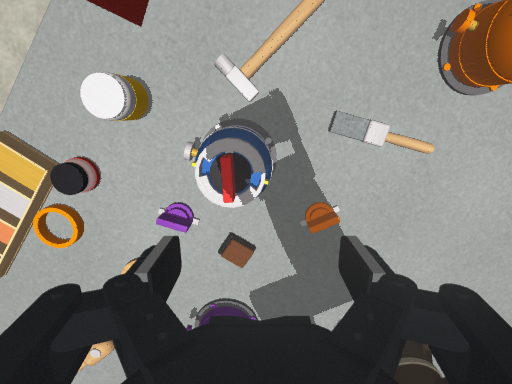

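The red bar is at (227,178), nearly vertical in the picture, so the tool yaw already lies close to the cap's. Yellow slot marks sit near (195,165) and (265,182). A second wrist view comes next.

```bash
cat >> h.py <<'E'
def near(p,n,g,rad=25):
    r=[x for x in tip_of(p,n) if np.hypot(*(np.array(x["pixel"])-g))<rad];return r[0]["pixel"] if r else None
def red(p,g):
    im=p["image"].astype(int);m=((im[...,2]>90)&(im[...,1]<70)&(im[...,0]<70)&(im[...,2]>2*im[...,1])).astype(np.uint8)
    n,l,st,c=cv2.connectedComponentsWithStats(m)
    i=min([i for i in range(1,n) if st[i,4]>80],key=lambda i:np.hypot(*(c[i]-g)))
    return c[i],st[i],cv2.boxPoints(cv2.minAreaRect(np.argwhere(l==i)[:,::-1].astype(np.float32)))
E
python3 - <<'E'
from h import *
import pickle
w=get_image("wrist");pickle.dump(dict(w),open("w1.pkl","wb"))
print(red(w,(227,178)))
y=w["image"].astype(int);ys,xs=np.nonzero((y[...,2]>150)&(y[...,1]>130)&(y[...,0]<90)&(abs(np.indices(y.shape[:2])[1]-230)<60)&(abs(np.indices(y.shape[:2])[0]-165)<50));print(list(zip(xs,ys)))
x0,y0,q=170,100,130
cv2.imwrite("pics/w1c.png",cv2.resize(w["image"][y0:y0+q,x0:x0+q],None,fx=4.5,fy=4.5,interpolation=cv2.INTER_CUBIC))
E
```

```text
(array([225.65674603, 175.04960317]), array([218, 155,  16,  48, 504], dtype=int32), array([[217.4325 , 155.33833],
       [230.28787, 154.3861 ],
       [233.794  , 201.71898],
       [220.93863, 202.67122]], dtype=float32))
[(np.int64(191), np.int64(149)), (np.int64(192), np.int64(149)), (np.int64(191), np.int64(150)), (np.int64(192), np.int64(150)), (np.int64(193), np.int64(150)), (np.int64(194), np.int64(150)), (np.int64(195), np.int64(150)), (np.int64(190), np.int64(151)), (np.int64(191), np.int64(151)), (np.int64(192), np.int64(151)), (np.int64(193), np.int64(151)), (np.int64(194), np.int64(151)), (np.int64(195), np.int64(151)), (np.int64(190), np.int64(152)), (np.int64(192), np.int64(152)), (np.int64(193), np.int64(152)), (np.int64(194), np.int64(152)), (np.int64(195), np.int64(152)), (np.int64(190), np.int64(153)), (np.int64(191), np.int64(153)), (np.int64(190), np.int64(154)), (np.int64(191), np.int64(154)), (np.int64(192), np.int64(154)), (np.int64(193), np.int64(154)), (np.int64(194), np.int64(154)), (np.int64(190), np.int64(155)), (np.int64(191), np.int64(155)), (np.int64(192), np.int64(155)), (np.int64(193), np.int64(155)), (np.int64(194), np.int64(155)), (np.int64(192), np.int64(156)), (np.int64(193), np.int64(156)), (np.int64(191), np.int64(163)), (np.int64(192), np.int64(163)), (np.int64(193), np.int64(163)), (np.int64(191), np.int64(164)), (np.int64(192), np.int64(164)), (np.int64(193), np.int64(164)), (np.int64(191), np.int64(165)), (np.int64(192), np.int64(165)), (np.int64(192), np.int64(166)), (np.int64(264), np.int64(181)), (np.int64(264), np.int64(182)), (np.int64(265), np.int64(182)), (np.int64(266), np.int64(182)), (np.int64(264), np.int64(183)), (np.int64(265), np.int64(183)), (np.int64(263), np.int64(184)), (np.int64(264), np.int64(184)), (np.int64(265), np.int64(184))]
```

Call:
step_arm --motion '[[[0,0,0],[-1,4,0],1],[[0,0,0],[-2,4,0],1],[[0,0,0],[0,0,0],1]]'

```text
t: 3.22
ee_pos: [0.48, -0.1235, 0.4007]
ee_rot: [-180.0, -0.0, -53.7]
force: [0.1, -1.1, -0.0]
opening: 0.0855
finger_force: 0.0
```

Run:
```python
from h import *
import pickle
w=get_image("wrist");pickle.dump(dict(w),open("w2.pkl","wb"))
g=get_state();print(g["ee_pos"],g["ee_rot"])
for n in ["cap","grip","ear","tank","collar"]:
    print(n,[(np.round(r["pixel"],1).tolist(),round(r["confidence"],2)) for r in tip_of(w,n)[:4]])
E=np.array(w["extrinsics"])@np.array([.546,-.171,.15,1]);u=(int(w["fx"]*E[0]/E[2]+w["cx"]),int(w["fy"]*E[1]/E[2]+w["cy"]));print(u)
print(red(w,u))
x0,y0,q=u[0]-65,u[1]-65,130
a=pickle.load(open("w1.pkl","rb"))["image"][105:235,165:295]
b=w["image"][max(y0,0):y0+q,x0:x0+q];print(x0,y0,b.shape);b=cv2.copyMakeBorder(b,0,130-b.shape[0],0,0,0)
cv2.imwrite("pics/c.png",cv2.resize(np.hstack([a,b]),(800,400),interpolation=cv2.INTER_CUBIC))
```

```text
[ 0.48074284 -0.12458422  0.40066836] [-1.79972940e+02 -6.58171731e-02 -5.37199839e+01]
cap [([242.2, 111.4], 0.97), ([330.8, 179.5], 0.89), ([185.4, 175.6], 0.86), ([242.3, 109.1], 0.5)]
grip [([337.2, 179.3], 0.93), ([65.4, 184.7], 0.72), ([179.6, 180.4], 0.66), ([241.9, 112.5], 0.61)]
ear [([205.5, 183.5], 0.9), ([309.4, 185.7], 0.78), ([243.7, 81.9], 0.63)]
tank [([235.9, 293.5], 0.91)]
collar []
(241, 108)
(array([242.96495957, 120.66307278]), array([236,  88,  14,  51, 371], dtype=int32), array([[235.21724,  88.43131],
       [247.31789,  87.94729],
       [249.3131 , 137.82748],
       [237.21245, 138.3115 ]], dtype=float32))
176 43 (130, 130, 3)
```

View pics/c.png

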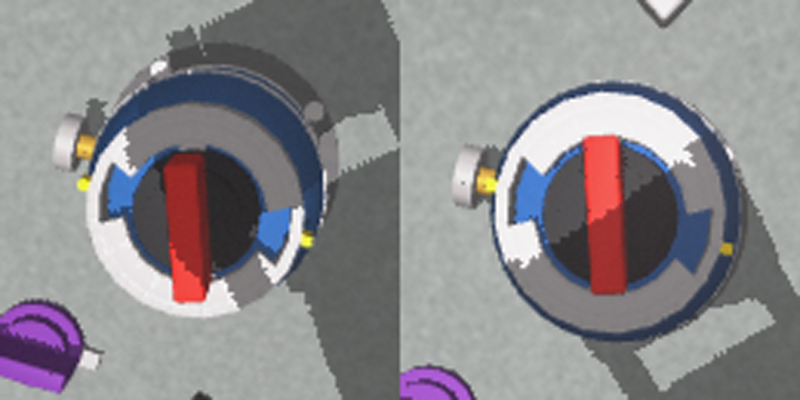

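Run:
```python
from h import *
import pickle
a=pickle.load(open("w1.pkl","rb"));b=pickle.load(open("w2.pkl","rb"));k=400/130
A=lambda x,y:(165+x/k-.5,105+y/k-.5)
B=lambda x,y:(176+(x-400)/k-.5,43+y/k-.5)
for n,p,q,z in [("slot1",A(104,190),B(514,190),.1495),("slot2",A(290,232),B(705,243),.1495),("barfar",A(186,155),B(602,136),.1895),("barnear",A(188,293),B(608,283),.1895)]:
    print(n,tri([ray(a,p),ray(b,q)]),atz(a,p,z),atz(b,q,z))
for p,f in((a,A),(b,B)):
    d=lambda m,n,z:atz(p,f(*n),z)-atz(p,f(*m),z)
    s=[(104,190),(290,232)] if p is a else [(514,190),(705,243)]
    r=[(186,155),(188,293)] if p is a else [(602,136),(608,283)]
    for z,(m,n) in((.1495,s),(.1895,r)):
        v=d(m,n,z);print(np.linalg.norm(v),np.degrees(np.arctan2(v[1],v[0])),(atz(p,f(*n),z)+atz(p,f(*m),z))/2)
```

```text
slot1 (array([ 0.58036088, -0.15265096,  0.14868375]), [0.00018668067033003412, 0.0001866806703302133]) [ 0.58047395 -0.15281449  0.1495    ] [ 0.58005571 -0.15277545  0.1495    ]
slot2 (array([ 0.4982436 , -0.18458919,  0.1360611 ]), [0.0007439562386338032, 0.0007439562386337683]) [ 0.49942535 -0.18750629  0.1495    ] [ 0.49970254 -0.18415831  0.1495    ]
barfar (array([ 0.55905245, -0.192719  ,  0.17161389]), [0.0004764198768131023, 0.0004764198768130909]) [ 0.55827285 -0.19637625  0.1895    ] [ 0.55756534 -0.19190375  0.1895    ]
barnear (array([ 0.52416072, -0.14833847,  0.19027766]), [0.0002886038037550236, 0.00028860380375501037]) [ 0.52436653 -0.14797171  0.1895    ] [ 0.5238963  -0.14836659  0.1895    ]
0.0881611897399587 -156.82728810931167 [ 0.53994965 -0.17016039  0.1495    ]
0.059098548676804814 125.01040347038953 [ 0.54131969 -0.17217398  0.1895    ]
0.08626421520318578 -158.66629234507602 [ 0.53987913 -0.16846688  0.1495    ]
0.05503715700357465 127.71623192934024 [ 0.54073082 -0.17013517  0.1895    ]
```

Call:
step_arm --motion '[[[0,0,0],[2,-1.5,-4],1],[[0,0,0],[2,-1.5,-4],1],[[0,0,0],[1.9,-1.5,-4],1],[[0,0,0],[0,0,0],1]]'

```text
t: 4.03
ee_pos: [0.5401, -0.1705, 0.2767]
ee_rot: [179.8, 0.3, -53.8]
force: [0.1, 0.8, 0.3]
opening: 0.0854
finger_force: 0.0
```

Run:
```python
from h import *
w=get_image("wrist");g=get_state();print(g["ee_pos"],g["ee_rot"])
P=np.array(w["extrinsics"])
def proj(x):
    c=P@np.append(x,1);return (w["fx"]*c[0]/c[2]+w["cx"],w["fy"]*c[1]/c[2]+w["cy"])
im=cv2.resize(w["image"],None,fx=1.5,fy=1.5,interpolation=cv2.INTER_CUBIC)
f=lambda x:tuple(int(round(v*1.5)) for v in proj(x))
C=np.array([.540,-.170])
def line(yaw,h,z,col):
    v=np.array([np.cos(np.radians(yaw)),np.sin(np.radians(yaw))])*h
    cv2.line(im,f([*(C-v),z]),f([*(C+v),z]),col,1)
line(-53.7,.030,.1895,(0,255,0));line(22,.05,.1495,(0,255,255))
for z,r in((.1495,.05),):
    pts=np.array([f([C[0]+r*np.cos(a),C[1]+r*np.sin(a),z]) for a in np.linspace(0,6.3,60)]);cv2.polylines(im,[pts],True,(255,0,255),1)
cv2.imwrite("pics/w3.png",im);print(red(w,proj([.54,-.17,.18])),f([.54,-.17,.18]))
```

```text
[ 0.54018447 -0.17015215  0.27887768] [ 1.79910619e+02  1.49308786e-01 -5.38125945e+01]
(array([258.28463476, 198.64147775]), array([ 249,  162,   19,   74, 1191], dtype=int32), array([[248.22197, 162.4389 ],
       [264.8803 , 161.60599],
       [268.54364, 234.87283],
       [251.88531, 235.70575]], dtype=float32)) (389, 297)
```

View pics/w3.png

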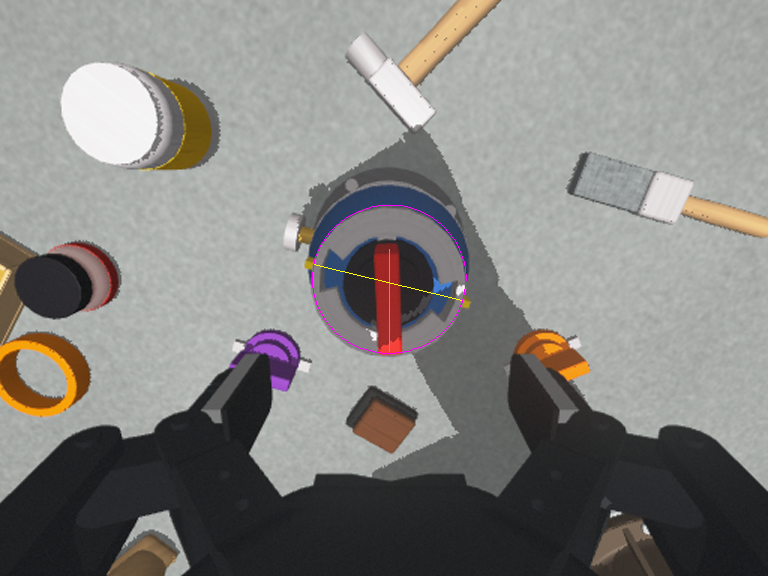

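The projected collar circle, slot line and bar line fit the picture. The bar leans about 2° counterclockwise of the green line, so I'll correct yaw by +0.03 and descend.

Call:
step_arm --motion '[[[0,0,0.03],[0,0,-4],1],[[0,0,0],[0,0,-3.5],1],[[0,0,0],[0,0,-2],1],[[0,0,0],[0,0,-0.6],1],[[0,0,0],[0,0,0],1]]'

```text
t: 4.7
ee_pos: [0.5406, -0.1697, 0.1803]
ee_rot: [-180.0, -0.1, -52.0]
force: [-0.3, 0.4, -0.3]
opening: 0.0854
finger_force: 0.0
```

Call:
step_arm --motion '[[[0,0,0],[0,0,0],0.5],[[0,0,0],[0,0,0],0.3],[[0,0,0],[0,0,0],0.1],[[0,0,0],[0,0,0],0],[[0,0,0],[0,0,0],0]]' --force 25

```text
t: 5.32
ee_pos: [0.5403, -0.1696, 0.1792]
ee_rot: [-180.0, -0.0, -52.0]
force: [-1.1, 0.5, 2.3]
opening: 0.0138
finger_force: 29.3
```

```bash
python3 -c "
from h import *
g=get_state()
for k in('t','ee_pos','ee_rot','force','torque','opening','finger_force'):print(k,np.round(g[k],4))"
```

```text
t 5.325
ee_pos [ 0.5403 -0.1696  0.1792]
ee_rot [-1.799983e+02 -1.070000e-02 -5.203460e+01]
force [-1.0709  0.524   2.3286]
torque [0.0482 0.1841 0.0397]
opening 0.0138
finger_force 29.3091
```

Call:
step_arm --motion '[[[0,0,0],[0,0,0],0],[[0,0,0.02],[0,0,0],0],[[0,0,0.02],[0,0,0],0],[[0,0,0.02],[0,0,0],0],[[0,0,0],[0,0,0],0]]' --force 60

```text
t: 5.95
ee_pos: [0.5404, -0.1696, 0.1791]
ee_rot: [-180.0, -0.0, -48.6]
force: [0.2, 0.6, 4.8]
opening: 0.013
finger_force: 63.4
```

```bash
cat > st.py <<'E'
from h import *
g=get_state()
for k in('t','ee_pos','ee_rot','force','torque'):print(k,np.round(g[k],4))
E
python3 st.py
```

```text
t 5.95
ee_pos [ 0.5404 -0.1696  0.1791]
ee_rot [-1.799973e+02 -1.960000e-02 -4.857090e+01]
force [0.2047 0.6151 4.7944]
torque [ 0.0641 -0.0956  0.0096]
```

Call:
step_arm --motion '[[[0,0,0.015],[0,0,0],0],[[0,0,0.015],[0,0,0],0],[[0,0,0.015],[0,0,0],0],[[0,0,0],[0,0,0],0]]'

```text
t: 6.45
ee_pos: [0.5403, -0.1696, 0.179]
ee_rot: [180.0, -0.0, -46.0]
force: [0.7, 0.1, 4.5]
opening: 0.0131
finger_force: 63.4
```

```bash
python3 st.py
```

```text
t 6.45
ee_pos [ 0.5403 -0.1696  0.179 ]
ee_rot [ 1.799959e+02 -5.000000e-03 -4.600300e+01]
force [0.6569 0.1224 4.5446]
torque [ 0.002  -0.1565  0.0248]
```

Call:
step_arm --motion '[[[0,0,0.015],[0,0,0],0],[[0,0,0.015],[0,0,0],0],[[0,0,0.01],[0,0,0],0],[[0,0,0],[0,0,0],0]]'

```text
t: 6.95
ee_pos: [0.5402, -0.1695, 0.179]
ee_rot: [180.0, 0.0, -43.7]
force: [0.1, 0.6, 3.5]
opening: 0.0131
finger_force: 63.4
```

```bash
python3 st.py
```

```text
t 6.95
ee_pos [ 0.5402 -0.1695  0.179 ]
ee_rot [ 1.799917e+02  3.500000e-03 -4.371450e+01]
force [0.0771 0.624  3.534 ]
torque [-0.     -0.03    0.0001]
```

Call:
step_arm --motion '[[[0,0,0.015],[0,0,0],0],[[0,0,0.015],[0,0,0],0],[[0,0,0.015],[0,0,0],0],[[0,0,0],[0,0,0],0]]'

```text
t: 7.45
ee_pos: [0.5402, -0.1695, 0.179]
ee_rot: [180.0, 0.0, -41.1]
force: [0.1, -0.6, 3.9]
opening: 0.0134
finger_force: 63.4
```

```bash
python3 st.py
```

```text
t 7.45
ee_pos [ 0.5402 -0.1695  0.179 ]
ee_rot [ 1.799927e+02  7.300000e-03 -4.113160e+01]
force [ 0.0616 -0.5625  3.9173]
torque [0.043  0.0276 0.0192]
```

Call:
step_arm --motion '[[[0,0,0.015],[0,0,0],0],[[0,0,0.015],[0,0,0],0],[[0,0,0.015],[0,0,0],0],[[0,0,0],[0,0,0],0]]'

```text
t: 7.95
ee_pos: [0.5403, -0.1696, 0.179]
ee_rot: [180.0, -0.0, -38.6]
force: [-0.2, 0.3, 4.2]
opening: 0.0132
finger_force: 63.4
```

```bash
python3 st.py
```

```text
t 7.95
ee_pos [ 0.5403 -0.1696  0.179 ]
ee_rot [ 1.799951e+02 -2.700000e-03 -3.855160e+01]
force [-0.1692  0.2909  4.1984]
torque [ 0.0196 -0.0188  0.0044]
```

Call:
step_arm --motion '[[[0,0,0.015],[0,0,0],0],[[0,0,0.015],[0,0,0],0],[[0,0,0.015],[0,0,0],0],[[0,0,0],[0,0,0],0]]'

```text
t: 8.45
ee_pos: [0.5403, -0.1695, 0.179]
ee_rot: [180.0, 0.0, -36.0]
force: [0.0, 0.1, 4.3]
opening: 0.0136
finger_force: 63.4
```

```bash
python3 st.py
```

```text
t 8.45
ee_pos [ 0.5403 -0.1695  0.179 ]
ee_rot [ 1.799938e+02  1.300000e-03 -3.597210e+01]
force [0.0176 0.0869 4.283 ]
torque [ 0.0675 -0.0674  0.0268]
```

Call:
step_arm --motion '[[[0,0,0.015],[0,0,0],0],[[0,0,0.015],[0,0,0],0],[[0,0,0.015],[0,0,0],0],[[0,0,0],[0,0,0],0]]'

```text
t: 8.95
ee_pos: [0.5402, -0.1695, 0.179]
ee_rot: [180.0, -0.0, -33.4]
force: [0.7, 0.1, 4.0]
opening: 0.0128
finger_force: 63.4
```

```bash
python3 st.py
```

```text
t 8.95
ee_pos [ 0.5402 -0.1695  0.179 ]
ee_rot [ 1.79994e+02 -1.80000e-03 -3.33928e+01]
force [0.6797 0.1081 4.0303]
torque [-0.0037 -0.0958 -0.0005]
```

Call:
step_arm --motion '[[[0,0,0.015],[0,0,0],0],[[0,0,0.015],[0,0,0],0],[[0,0,0.015],[0,0,0],0],[[0,0,0],[0,0,0],0]]'

```text
t: 9.45
ee_pos: [0.5402, -0.1695, 0.179]
ee_rot: [180.0, 0.0, -30.8]
force: [-0.0, 0.8, 4.3]
opening: 0.0132
finger_force: 63.4
```

```bash
python3 st.py
```

```text
t 9.45
ee_pos [ 0.5402 -0.1695  0.179 ]
ee_rot [ 1.799935e+02  2.300000e-03 -3.081640e+01]
force [-0.0361  0.8158  4.3425]
torque [-0.0303 -0.0141  0.012 ]
```

Call:
step_arm --motion '[[[0,0,0.015],[0,0,0],0],[[0,0,0.015],[0,0,0],0],[[0,0,0.015],[0,0,0],0],[[0,0,0],[0,0,0],0]]'

```text
t: 9.95
ee_pos: [0.5402, -0.1695, 0.179]
ee_rot: [180.0, 0.0, -28.2]
force: [0.3, 0.8, 4.5]
opening: 0.0129
finger_force: 63.4
```

```bash
python3 st.py
```

```text
t 9.95
ee_pos [ 0.5402 -0.1695  0.179 ]
ee_rot [ 1.799955e+02  2.900000e-03 -2.824060e+01]
force [0.2782 0.8402 4.4826]
torque [ 0.0737 -0.0258  0.0172]
```

Call:
step_arm --motion '[[[0,0,0],[0,0,0.03],0],[[0,0,0],[0,0,0.03],0],[[0,0,0.015],[0,0,0],0],[[0,0,0.015],[0,0,0],0],[[0,0,0],[0,0,0],0]]'

```text
t: 10.58
ee_pos: [0.5402, -0.1694, 0.1794]
ee_rot: [-180.0, 0.0, -26.5]
force: [2.1, 1.0, -2.0]
opening: 0.013
finger_force: 62.3
```

```bash
python3 st.py
```

```text
t 10.575
ee_pos [ 0.5402 -0.1694  0.1794]
ee_rot [-1.799972e+02  2.810000e-02 -2.652300e+01]
force [ 2.1333  1.0342 -2.0138]
torque [ 0.2333 -0.4236 -0.1108]
```

Call:
step_arm --motion '[[[0,0,0],[0,0,-0.03],0],[[0,0,0.015],[0,0,0],0],[[0,0,0.015],[0,0,0],0],[[0,0,0],[0,0,0],0]]'

```text
t: 11.08
ee_pos: [0.5402, -0.1693, 0.1793]
ee_rot: [-180.0, 0.0, -24.8]
force: [1.4, 5.2, 0.2]
opening: 0.0131
finger_force: 62.8
```

```bash
python3 st.py
```

```text
t 11.075
ee_pos [ 0.5402 -0.1693  0.1793]
ee_rot [-1.79989e+02  9.80000e-03 -2.47997e+01]
force [1.4479 5.2473 0.1526]
torque [ 0.6736 -0.3236 -0.1729]
```

Call:
step_arm --motion '[[[0,0,0.015],[0,0,0],0],[[0,0,0],[0,0,0],0]]'

```text
t: 11.32
ee_pos: [0.5402, -0.1694, 0.1794]
ee_rot: [-180.0, 0.0, -23.9]
force: [2.4, 5.1, 0.9]
opening: 0.0128
finger_force: 62.9
```

```bash
python3 st.py
```

```text
t 11.325
ee_pos [ 0.5402 -0.1694  0.1794]
ee_rot [-1.799899e+02  7.700000e-03 -2.392600e+01]
force [2.4079 5.0988 0.8693]
torque [ 0.9226 -0.3591 -0.1945]
```

Call:
step_arm --motion '[[[0,0,0.015],[0,0,0],0],[[0,0,0],[0,0,0],0]]'

```text
t: 11.58
ee_pos: [0.5402, -0.1693, 0.1793]
ee_rot: [-180.0, 0.0, -23.1]
force: [2.5, 4.5, 0.7]
opening: 0.013
finger_force: 62.9
```

```bash
python3 st.py
```

```text
t 11.575
ee_pos [ 0.5402 -0.1693  0.1793]
ee_rot [-1.799869e+02  1.000000e-02 -2.307550e+01]
force [2.5263 4.5405 0.6744]
torque [ 0.9109 -0.3405 -0.3142]
```

Call:
step_arm --motion '[[[0,0,0.015],[0,0,0],0],[[0,0,0],[0,0,0],0]]'

```text
t: 11.82
ee_pos: [0.5403, -0.1693, 0.1793]
ee_rot: [-180.0, 0.0, -22.2]
force: [2.2, 5.1, 0.8]
opening: 0.013
finger_force: 62.9
```

```bash
python3 st.py
```

```text
t 11.825
ee_pos [ 0.5403 -0.1693  0.1793]
ee_rot [-1.799828e+02  7.700000e-03 -2.222420e+01]
force [2.2398 5.0632 0.8451]
torque [ 0.9564 -0.3702 -0.3176]
```

```bash
cat > av.py <<'E'
from h import *
L=[]
for i in range(6):
    get_image("wrist");g=get_state();L.append([*g["force"],*g["torque"],g["ee_rot"][2],g["ee_pos"][2]])
print(np.mean(L,0).round(4),np.std(L,0).round(4))
E
python3 av.py
```

```text
[  2.2601   4.917    0.2352   0.9295  -0.3644  -0.2725 -22.2282   0.1793] [0.3645 0.4525 0.382  0.0304 0.0292 0.0157 0.0016 0.    ]
```

Call:
step_arm --motion '[[[0,0,0.01],[0,0,0],0],[[0,0,0],[0,0,0],0]]'

```text
t: 12.38
ee_pos: [0.5403, -0.1693, 0.1794]
ee_rot: [-180.0, 0.0, -21.7]
force: [1.6, 5.1, 0.8]
opening: 0.0128
finger_force: 62.9
```

```bash
python3 av.py
```

```text
[  2.3093   5.1857   0.4333   0.9459  -0.3753  -0.3582 -21.6644   0.1794] [0.2124 0.4979 0.2732 0.0179 0.0365 0.0272 0.0022 0.    ]
```

The torque climbs steadily at about 4 Nm/rad, so the ears are leaning on the stop at roughly 0.04 to 0.09 rad and have been for well over 0.15 s. Now I'll press.

Call:
step_arm --motion '[[[0,0,0],[0,0,-0.15],0],[[0,0,0],[0,0,-0.15],0],[[0,0,0],[0,0,-0.15],0],[[0,0,0],[0,0,-0.15],0],[[0,0,0],[0,0,0],0]]'

```text
t: 13.3
ee_pos: [0.5403, -0.1696, 0.1741]
ee_rot: [180.0, -0.0, -21.6]
force: [-0.8, 4.3, 8.5]
opening: 0.0131
finger_force: 64.1
```

```bash
python3 av.py
```

```text
[-7.71200e-01  4.78830e+00  9.01080e+00  8.84000e-01  1.54800e-01
 -1.45000e-02 -2.16179e+01  1.74200e-01] [0.3206 0.514  0.2485 0.0191 0.0296 0.0197 0.0016 0.    ]
```

Call:
step_arm --motion '[[[0,0,0],[0,0,-0.08],0],[[0,0,0.03],[0,0,0],0],[[0,0,0.03],[0,0,0],0],[[0,0,0],[0,0,0],0]]'

```text
t: 14.1
ee_pos: [0.5405, -0.17, 0.1736]
ee_rot: [180.0, -0.1, -18.2]
force: [-0.5, 1.8, 10.7]
opening: 0.013
finger_force: 64.2
```

```bash
python3 av.py
```

```text
[-5.57500e-01  2.41770e+00  9.77940e+00  4.52600e-01  1.30400e-01
 -7.00000e-04 -1.81722e+01  1.73600e-01] [0.5057 0.5332 0.6853 0.027  0.0171 0.0387 0.002  0.    ]
```

Call:
step_arm --motion '[[[0,0,0.04],[0,0,0],0],[[0,0,0.04],[0,0,0],0],[[0,0,0.04],[0,0,0],0],[[0,0,0.04],[0,0,0],0],[[0,0,0.02],[0,0,0],0]]'

```text
t: 15.02
ee_pos: [0.5408, -0.1702, 0.1737]
ee_rot: [179.9, -0.1, -7.8]
force: [0.7, 0.4, 9.8]
opening: 0.013
finger_force: 64.2
```

```bash
python3 st.py
```

```text
t 15.025
ee_pos [ 0.5408 -0.1702  0.1737]
ee_rot [ 1.799107e+02 -1.283000e-01 -7.814200e+00]
force [0.7251 0.3771 9.7724]
torque [ 0.1753  0.0324 -0.1099]
```

Call:
step_arm --motion '[[[0,0,0.05],[0,0,0],0],[[0,0,0.05],[0,0,0],0],[[0,0,0.05],[0,0,0],0],[[0,0,0.05],[0,0,0],0],[[0,0,0.05],[0,0,0],0]]'

```text
t: 15.65
ee_pos: [0.5408, -0.1703, 0.1737]
ee_rot: [179.9, -0.1, 6.5]
force: [0.9, -0.2, 9.3]
opening: 0.013
finger_force: 64.2
```

Call:
step_arm --motion '[[[0,0,0.05],[0,0,0],0],[[0,0,0.05],[0,0,0],0],[[0,0,0.05],[0,0,0],0],[[0,0,0.05],[0,0,0],0],[[0,0,0.05],[0,0,0],0]]'

```text
t: 16.27
ee_pos: [0.5408, -0.1703, 0.1737]
ee_rot: [179.9, -0.1, 20.9]
force: [0.5, 0.2, 9.7]
opening: 0.013
finger_force: 64.2
```

```bash
python3 av.py
```

```text
[ 0.43    0.2854  9.1187  0.1432 -0.0331  0.0541 20.8457  0.1737] [0.4357 0.4109 0.5075 0.0338 0.0234 0.031  0.0792 0.    ]
```

Call:
step_arm --motion '[[[0,0,0.01],[0,0,0.2],0],[[0,0,0],[0,0,0.2],0],[[0,0,0],[0,0,0.2],0],[[0,0,0],[0,0,0.1],0],[[0,0,0],[0,0,0.05],0]]'

```text
t: 17.2
ee_pos: [0.5404, -0.1699, 0.1802]
ee_rot: [179.9, -0.0, 21.3]
force: [1.6, -2.0, 3.0]
opening: 0.0131
finger_force: 63.2
```

```bash
python3 av.py
```

```text
[ 1.58480e+00 -2.13380e+00  3.19310e+00 -3.85900e-01 -2.93600e-01
 -1.58000e-02  2.13102e+01  1.80000e-01] [3.179e-01 4.266e-01 3.953e-01 3.660e-02 4.590e-02 2.370e-02 3.900e-03
 1.000e-04]
```

Call:
step_arm --motion '[[[0,0,0],[0,0,0.3],0],[[0,0,0],[0,0,0.3],0],[[0,0,0],[0,0,0.4],0],[[0,0,0],[0,0,0.5],0],[[0,0,0],[0,0,0.5],0]]'

```text
t: 18.12
ee_pos: [0.5402, -0.1695, 0.2003]
ee_rot: [-180.0, 0.0, 21.3]
force: [0.9, 0.1, -2.1]
opening: 0.0129
finger_force: 62.6
```

Call:
step_arm --motion '[[[0,0,0],[0,0,1],0],[[0,0,0],[0,0,3],0],[[0,0,0],[0,0,4],0],[[0,0,0],[0,2,3],0],[[0,0,0],[0,4,0],0]]'

```text
t: 18.75
ee_pos: [0.5408, -0.1099, 0.3129]
ee_rot: [179.8, -0.2, 21.2]
force: [-0.6, 0.0, -2.8]
opening: 0.0131
finger_force: 62.6
```

Run:
```python
from h import *
import pickle
g=get_state();print(g["ee_pos"],g["ee_rot"],g["force"],g["opening"])
w=get_image("wrist");pickle.dump(dict(w),open("p1.pkl","wb"))
print([(r["pixel"],atz(w,r["pixel"],.012),r["confidence"]) for r in tip_of(w,"pad")+find_in(w,"pad")])
cv2.imwrite("pics/p1.png",w["image"])
```

```text
[ 0.54077236 -0.10989887  0.31289934] [179.81928367  -0.20146601  21.19180008] [-0.57779084  0.01762802 -2.75160706] 0.013094751733562436
[([91.1, 85.1], array([0.55604729, 0.16326883, 0.012     ]), 0.61), ([428.4, 187.5], array([ 0.60000873, -0.38662979,  0.012     ]), 0.35), ([86.8, 84.0], array([0.55526247, 0.16949443, 0.012     ]), 0.86), ([355.6, 261.5], array([ 0.43357275, -0.33641753,  0.012     ]), 0.17)]
```

View pics/p1.png

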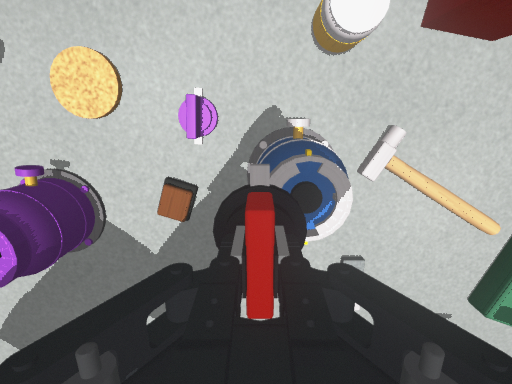

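The cap is held in the fingers and out of the tank. The pad is at about (86,83), near (0.555,0.168). I'll move closer and measure from a second spot.

Call:
step_arm --motion '[[[0,0,0],[0,4,0],0],[[0,0,0],[0,5,0],0],[[0,0,0],[0,5,0],0],[[0,0,0],[0,4,0],0],[[0,0,0],[0,0,0],0]]'

```text
t: 19.52
ee_pos: [0.5402, 0.072, 0.3101]
ee_rot: [-180.0, 0.0, 21.5]
force: [0.2, -0.1, -1.7]
opening: 0.0132
finger_force: 62.5
```

Run:
```python
from h import *
import pickle
g=get_state();print(g["ee_pos"],g["ee_rot"])
w=get_image("wrist");a=pickle.load(open("p1.pkl","rb"))
def pad(p,tag):
    h=cv2.cvtColor(p["image"],cv2.COLOR_BGR2HSV);m=cv2.inRange(h,(8,90,120),(28,255,255))
    m=cv2.morphologyEx(cv2.morphologyEx(m,cv2.MORPH_CLOSE,np.ones((5,5))),cv2.MORPH_OPEN,np.ones((7,7)))
    c=[k for k in cv2.findContours(m,0,2)[0] if cv2.contourArea(k)>1500]
    best=min(c,key=lambda k:np.linalg.norm(atz(p,cv2.fitEllipse(k)[0],.012)[:2]-[.555,.169]))
    e=cv2.fitEllipse(best);P=np.array([atz(p,q[0],.012)[:2] for q in best.astype(float)]);(cx,cy),r=cv2.minEnclosingCircle(P.astype(np.float32)*1000)
    print(tag,e,atz(p,e[0],.012),cx,cy,r);return e[0]
u,v=pad(a,1),pad(w,2);print(tri([ray(a,u),ray(w,v)]));cv2.imwrite("pics/p2.png",w["image"])
```

```text
[0.54021073 0.07202125 0.31013883] [-1.79997792e+02  5.16909665e-03  2.14567721e+01]
1 ((84.02357482910156, 81.93627166748047), (62.935691833496094, 76.05351257324219), 143.11061096191406) [0.55661615 0.1738697  0.012     ] 554.92919921875 173.2701416015625 50.10569381713867
2 ((202.17007446289062, 126.29879760742188), (62.82535934448242, 66.55927276611328), 143.1182861328125) [0.55678701 0.17367703 0.012     ] 555.21142578125 172.99501037597656 49.956382751464844
(array([0.55675151, 0.17360187, 0.01243436]), [8.491098373681073e-05, 8.491098373690593e-05])
```

Call:
step_arm --motion '[[[0,0,0],[0.8,5,0],0],[[0,0,0],[0.8,5,0],0],[[0,0,0],[0,0.1,-4],0],[[0,0,0],[0,0,-5],0],[[0,0,0],[0,0,-5],0]]'

```text
t: 20.2
ee_pos: [0.5567, 0.1701, 0.1688]
ee_rot: [180.0, -0.0, 21.2]
force: [0.6, 0.6, -1.4]
opening: 0.013
finger_force: 62.6
```

Call:
step_arm --motion '[[[0,0,0],[0,0,-4.5],0],[[0,0,0],[0,0,-4],0],[[0,0,0],[0,0,-2],0],[[0,0,0],[0,0,0],0],[[0,0,0],[0,0,0],0]]'

```text
t: 20.82
ee_pos: [0.557, 0.1708, 0.0659]
ee_rot: [180.0, -0.1, 21.3]
force: [-0.2, 0.6, -1.3]
opening: 0.0132
finger_force: 62.4
```

```bash
python3 av.py; python3 st.py
```

```text
[ 2.6370e-01 -1.1990e-01 -1.5553e+00 -1.1700e-02  9.5000e-03 -1.1100e-02
  2.1290e+01  6.6000e-02] [4.937e-01 3.898e-01 3.982e-01 2.210e-02 2.330e-02 2.040e-02 1.430e-02
 2.000e-04]
t 21.125
ee_pos [0.5564 0.1715 0.0657]
ee_rot [ 1.799833e+02 -5.670000e-02  2.130620e+01]
force [ 0.1061 -0.821  -1.975 ]
torque [ 0.0306  0.0106 -0.0461]
```

Down 1.2 cm, slowly.

Call:
step_arm --motion '[[[0,0,0],[0,0.1,-0.5],0],[[0,0,0],[0,0,-0.3],0],[[0,0,0],[0,0,-0.2],0],[[0,0,0],[0,0,-0.15],0],[[0,0,0],[0,0,0],0]]'

```text
t: 21.75
ee_pos: [0.5561, 0.1724, 0.0538]
ee_rot: [180.0, 0.0, 21.3]
force: [-2.2, -1.0, 4.5]
opening: 0.013
finger_force: 63.2
```

```bash
python3 av.py
```

```text
[-2.6183 -0.2531  5.4719 -0.0537  0.4223  0.0258 21.3041  0.0538] [0.5766 0.434  0.452  0.0189 0.0437 0.0351 0.0018 0.    ]
```

Call:
step_arm --motion '[[[0,0,0],[0,0,0],0],[[0,0,0],[0,0,0],0.2],[[0,0,0],[0,0,0],0.3],[[0,0,0],[0,0,0],0.45],[[0,0,0],[0,0,0],0.5]]' --force 20

```text
t: 22.68
ee_pos: [0.5563, 0.1724, 0.0535]
ee_rot: [180.0, 0.0, 21.3]
force: [-0.1, 0.8, -0.0]
opening: 0.0429
finger_force: 0.0
```

Call:
step_arm --motion '[[[0,0,0],[0,0,0],0.5],[[0,0,0],[0,0,2],0.5],[[0,0,0],[0,0,4],0.5],[[0,0,0],[0,0,5],0.5],[[0,0,0],[0,0,5],0.5]]'

```text
t: 23.3
ee_pos: [0.556, 0.1724, 0.215]
ee_rot: [180.0, 0.0, 21.3]
force: [-0.3, -0.5, -0.1]
opening: 0.0427
finger_force: 0.0
```

Call:
step_arm --motion '[[[0,0,0],[-1,-1,4],0.5],[[0,0,0],[-3,-3,2],0.5],[[0,0,0],[-3,-3,0],0.5],[[0,0,0],[0,0,0],0.5]]'

```text
t: 23.8
ee_pos: [0.4848, 0.1013, 0.2742]
ee_rot: [180.0, -0.0, 21.2]
force: [1.0, -0.1, 0.5]
opening: 0.0429
finger_force: 0.0
```

Run:
```python
from h import *
w=get_image("wrist");s=get_image("scene")
print(get_state()["force"],[(r["pixel"],atz(w,r["pixel"],.012),r["confidence"]) for r in tip_of(w,"cap")])
cv2.imwrite("pics/f.png",np.hstack([cv2.resize(w["image"],(400,300)),cv2.resize(s["image"][100:340,150:470],(400,300))]))
```

```text
[-0.47564388 -0.10089956 -0.25111624] [([228.7, 97.5], array([0.55558828, 0.17437212, 0.012     ]), 0.82), ([342.3, 135.1], array([0.56632517, 0.0073583 , 0.012     ]), 0.6)]
```

View pics/f.png

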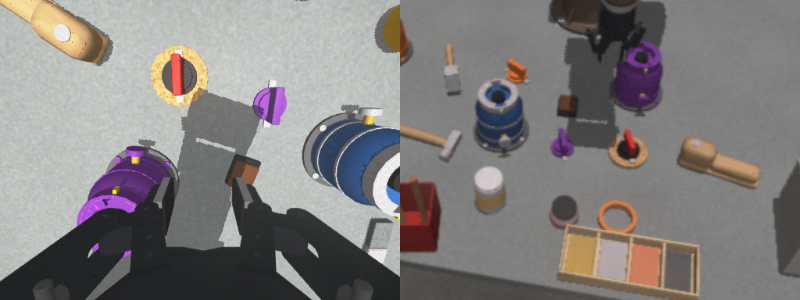

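The cap stands upright in the middle of the cork pad, at about (178,75) in the left half. The tank is open and the arm touches nothing.

```bash
python3 -c "
from workcell import *
print(job_done())"
```

```text
the job is handed in; nothing more can be done
None
```

The cap is off the blue tank and standing upright on the middle of the cork pad; I let go, saw nothing else disturbed, and handed the job in (no verdict came back).

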